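Seal a record card, then index its carriage one hole and hold the pin home

TASK

Emboss the first box of the record card: press the seal press's sprung lever all the way down to its stop and let it come back up. Then pull up the lock knob at the front of the card carriage, slide the carriage one hole along, away from the press column, and let the pin drop fully into that next hole. Finish still holding the knob, with the pin home; do not let go, and leave the lunch tin, tumbler and paperweight beside the press where they stand.

Things in the scene. Friction and masses are not known exactly. Their poses are not given: they have to be found in the camera images.
- press: grey seal press fixed to the desk, base 220 (x) x 360 (y) x 16 mm; origin at the centre of the base's underside; front is -x, y left seen from the robot. Column at x +83, y +100 mm carries the lever. Notched steel index bar along y at x -70 mm, top 40 mm up, holes 10 mm wide at y +10, -30, -70, -110 mm; the pin starts at -30, the next hole is -70. The flat card carriage slides behind it.
- lever_pad (a point): centre of the top face of the black hand pad (66 long, 40 wide, 14 mm thick) at the lever's free end. The lever turns about an axis along the press's y at press x +60, y +100, z +150 mm; the pad point is 170 mm along it and 7 mm above its centre line. It points to the press's -x, slants up 0.43 rad at rest (pad 227 mm above the desk) and is level at its stop (157 mm).
- lever (a joint): lever angle: 0 raised at rest, 0.43 rad at the bottom stop; grows as the pad is pressed down. A spring returns it; about 3 N on the pad starts it moving and about 8 N holds it at the stop.
- lock_knob: black upright cylindrical pull knob, 24 mm diameter, 28 mm high, thin steel band; origin at its centre, 96 mm above the desk when the pin is home. It is the head of the spring-loaded lock pin and stands 16 mm clear above the aluminium housing (42 x 34 mm, top 66 mm above the desk) at the front of the carriage, and moves along with the carriage.
- lock_pin (a joint): how far the knob and its pin (8 mm diameter) are pulled up: 0 pin fully home in a hole, 0.008 m the pin just clears the bar, 0.014 m the upper stop. A spring pushes it down with about 4 N at home and 8 N at the top. Between holes the released pin rides on the bar at 0.008.
- carriage (a joint): carriage travel in m: 0 at the starting hole, grows towards the press's -y (to the right seen from the robot, away from the column); the next hole is at 0.040. It slides with about 1 N of friction; with the pin home it is locked, with about 1 mm of play either way.
- hole_next (a point): the middle of the mouth of the next hole, on the top of the index bar (40 mm above the desk), fixed to the press; the knob must end straight above it.
- tiffin_mid (a point): bystander: closed round stainless lunch tin, 104 mm diameter, 64 mm high, left of the press; the point is its centre.
- tumbler_mid (a point): bystander: open stainless tumbler, 72 mm across the rim, 85 mm high, right of the press; the point is its centre.
- paperweight_mid (a point): bystander: small turned brass paperweight, 52 mm wide foot, 48 mm high, front left of the press; the point is its centre.

How it is judged:
On the way, in this order (a step that is already met when the one before it is completed fails the run):
1. the lever is pressed down to its stop while the carriage is locked in the first hole (value of joint lever above 0.4 rad and value of joint carriage between -0.003 and 0.003 m), for 0.1 s.
2. the lever is back up (value of joint lever below 0.04 rad), for 0.1 s.
3. the lock pin is pulled clear of the first hole (value of joint lock_pin above 0.0078 m and value of joint carriage between -0.006 and 0.006 m), for 0.05 s.
4. the carriage stands at the next hole with the pin home (value of joint carriage between 0.037 and 0.043 m and value of joint lock_pin below 0.002 m), for 0.2 s.
At the end, for the whole second after the job is handed in: the carriage is at the next hole (40 mm, within 3 mm) and still, the pin is home (raised less than 2 mm), the lever is up (within 0.04 rad of rest), and the fingers still hold the knob (contact force above 1 N) (all of step 4 and value of joint lever below 0.04 rad and velocity of joint carriage between -0.005 and 0.005 m/s and contact force between the fingers and lock_knob above 1 N); the arm keeps its last pose, push and grip.
It fails at once if the lunch tin is knocked or shifted (distance of tiffin_mid from where it was at the start of the episode above 0.03 m).
It fails at once if the tumbler is knocked or shifted (distance of tumbler_mid from where it was at the start of the episode above 0.03 m).
It fails at once if the paperweight is knocked or shifted (distance of paperweight_mid from where it was at the start of the episode above 0.03 m).
It also fails if it takes over 45 s, if anything falls off the work surface, if the arm or the gripper's body presses on something with over 40 N, if the wrist force passes 120 N, or if a joint passes its speed limit or range.

ROBOT

A 6-joint arm with a two-finger parallel gripper is mounted at the origin on the work surface. World frame = base frame: x ahead of the robot, y to its left, z up, the work surface at z = 0. Lengths are in m, angles in rad, forces in N, time in s.
With the tool pointing down it reaches from about 0.3 to 0.875 m from the base axis. Payload 6.4 kg.
Tool frame: the origin (TCP) lies midway between the tips of the shut fingers; the grasp point (between the pads) lies 19 mm behind it (ctrl.tcp_to_grasp is the distance from the TCP to the grasp point, in m); z points along the fingers, y is the direction in which the jaws open and shut (so a half turn about z gives the same grasp; the last joint's range is limited). The gripper opens to 85 mm and grips with 20 to 120 N. Pads are 22 mm wide; open, the fingers measure 114 mm over their backs; the gripper's body (76 mm by 85 mm) begins 54 mm behind the grasp point. The pads swing forward as they close: fully open they stand 13 mm farther back than shut.
Start: joints at [0.955, 0.181, 1.607, -0, 1.354, -0.206], TCP at [0.229, 0.527, 0.231] pointing down, gripper open.
Joint ranges: [-2.99, 2.99], [-0.89, 2.07], [0.3, 2.58], [-1.14, 4.28], [0, 2.63], [-3.12, 3.12]. Speed limits (rad/s): [2.57, 2.57, 3.01, 3.14, 3.14, 3.14].

INTERFACE

Orientations are given as a unit quaternion [w, x, y, z].
In Python, from bench import monitor, imaging, order, spotter, ctrl gives the robot as it stands.
- The arm moves only by the shell command python3 -m pendant 'ROWS'. ROWS is JSON, a list that holds one entry, the list of rows, each a list of 5 numbers: the shift along the world's x, y, z in mm, then the turn about the world's z in degrees, then the finger opening in mm, from 0 to 85.4. A call has 1 to 8 rows; each row shifts and turns the commanded pose from where the row before left it; what a row does not reach is not made up. A row lasts 1/8 s, in which the tool goes at most 62.5 mm and 10.7 degrees, less where a joint would pass 70% of its speed; a pose out of reach is approached as far as the arm can. A call with a gripper value outside its range is refused whole. The fingers move at their own pace and stop on an object; the grip force is fixed at half the most. Time passes only in rows, so rows that do not move let the fingers close. It gives the time, the measured TCP pose, the force and the opening at its end, in the units of the state.
- monitor.get_obs(): the state, without advancing time (a new reading comes with each control period).
- imaging.camera(name): name is "scene" or "top" or "wrist"; returns a dict with "img" (384x512x3 uint8, red, green, blue), "vfov" (degrees; the focal length in pixels is half the picture's height over the tangent of half this angle, whatever the lens; pixels are square), "cx", "cy" (the principal point, pixels), "origin" and "orientation" of the camera in the world. Camera axes: x right, y down, z forward; pixel columns grow to the right and rows downward; lengths in m; the calibration is good to about 2 mm. A picture is of the moment at which its call begins. There is no depth.
- order.hand_in(): hands the job in, once; it reports no verdict.
Trained networks look in the newest picture that a camera, given by its name, has taken for a name from the list of things; names that differ only in an ending like _2 or _b are one class to them, and where a whole thing is asked for, a point or a joint stands for the part that bears it (a point fixed in the world has none). Each returns a list of dicts, best first, with "confidence" (0 to 1); they miss things now and then, are a little off and sometimes report something else, mostly with a low value. They report only what shows in the picture. A call takes as long as a camera call.
- spotter.recognise(camera, thing): "at" ([x, y, z] in m, in the coordinates of the camera as it stood for that picture, good to about 4 mm: the middle of the surface that is visible of it).
- spotter.tip_of(camera, thing): "at" ([x, y, z] in m, in the coordinates of the camera as it stood for that picture, good to about 4 mm: a listed point, or the origin of a listed thing).
The state is a dict: "time_s": time; "q": joint angles; "dq": joint speeds; "joint_efforts": joint torques, N m; "eef_pos": TCP position; "eef_rot": TCP orientation; "wrist_force": force on the tool from outside, world axes, zero at the start; "torque": the same for the moment, N m; "opening": opening from 0.0 (shut) to 1.0 (fully open).
Only numpy, scipy, OpenCV 4.12 (cv2) and the standard library are available. Lean on these libraries where they do the work, as an engineer would, in place of code of your own. Each camera call takes 0.05 s, during which the arm holds its last target. There are 200 camera calls.

## Working session

There is one attempt and no reset: what is moved stays moved. The work goes in short steps, Python scripts to look and compute and a shell command to move; the robot and the scene stay as the last step left them, time stands still between calls to the robot, and variables do not carry over. Pictures are saved under pics/ and viewed, about 8 in all and at most 12, crops included, and the job is handed in when it is done.

```bash
mkdir -p pics
cat > h.py <<'E'
import numpy as np, cv2
from scipy.spatial.transform import Rotation as R
from bench import monitor, imaging, order, spotter, ctrl
def rot(q): return R.from_quat(np.roll(q,-1)).as_matrix()
def cam(n,save=None):
    c=imaging.camera(n)
    if save: cv2.imwrite('pics/'+save,c['img'][:,:,::-1])
    return c
def world(c,p): return rot(c['orientation'])@np.array(p)+c['origin']
def pix(c,w):
    p=rot(c['orientation']).T@(np.array(w)-c['origin']); f=192/np.tan(np.radians(c['vfov'])/2)
    return np.round([c['cx']+f*p[0]/p[2],c['cy']+f*p[1]/p[2]],1)
def find(c,n,things,fn='tip_of'):
    for t in things:
        for d in getattr(spotter,fn)(n,t)[:2]:
            w=world(c,d['at']); print(n,t,round(d['confidence'],2),np.round(w,4),pix(c,w))
E
python3 - <<'E'
from h import *
for n in ['scene','top']:
    c=cam(n,n+'0.png')
    find(c,n,['press','lever_pad','lock_knob','hole_next','tiffin_mid','tumbler_mid','paperweight_mid'])
cv2.imwrite('pics/both.png',cv2.resize(np.vstack([cv2.imread('pics/scene0.png'),cv2.imread('pics/top0.png')]),None,fx=.78,fy=.78))
o=monitor.get_obs();print(o['time_s'],o['eef_pos'],o['eef_rot'],o['wrist_force'],ctrl.tcp_to_grasp)
E
```

```text
scene press 0.63 [0.6422 0.0876 0.0007] [282.8 233.9]
scene lever_pad 0.64 [0.6406 0.0918 0.0014] [283.  232.6]
scene lock_knob 0.5 [0.5643 0.0829 0.0915] [259.6 202.9]
scene hole_next 0.79 [0.5644 0.0429 0.0408] [252.2 223.9]
scene tiffin_mid 0.83 [0.7733 0.3184 0.0305] [355.7 196.2]
scene tiffin_mid 0.46 [0.6422 0.0898 0.    ] [283.1 233.5]
scene tumbler_mid 0.61 [ 0.6176 -0.1594  0.0442] [228.8 281.8]
scene paperweight_mid 0.38 [0.6255 0.334  0.0206] [314.2 179.2]
top press 0.76 [6.454e-01 8.980e-02 3.000e-04] [231.5 182.7]
top lever_pad 0.74 [0.5863 0.2125 0.2323] [169.  184.4]
top lock_knob 0.49 [0.5672 0.084  0.0958] [232.2 206.1]
top hole_next 0.85 [0.5535 0.0502 0.0396] [246.1 215.7]
top tiffin_mid 0.63 [0.7708 0.3217 0.0335] [142.2 130. ]
top tumbler_mid 0.95 [ 0.6124 -0.1625  0.0417] [331.2 194.3]
top tumbler_mid 0.6 [ 6.423e-01  9.120e-02 -4.000e-04] [230.9 183.9]
top paperweight_mid 0.71 [0.63   0.3317 0.0238] [135.3 184.2]
0.8 [0.22907526 0.52740985 0.23130519] [2.96584232e-06 2.03468985e-01 9.79081392e-01 1.78556586e-05] [ 0.79473651  0.49434263 -0.2255163 ] 0.0187
```

View pics/both.png

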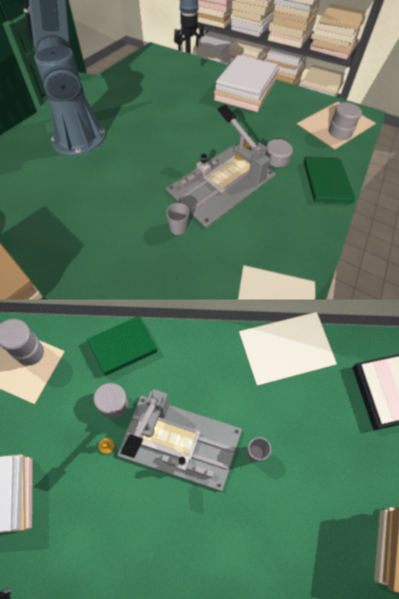

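Both views agree: the press sits near (0.644, 0.089) with a yaw of about -18°, and the pad and knob are where the model puts them. I'll overlay the projected model to refine this.

```bash
cat >> h.py <<'E'
def model(x,y,yaw):
    c,s=np.cos(np.radians(yaw)),np.sin(np.radians(yaw))
    return lambda p: np.array([x+c*p[0]-s*p[1], y+s*p[0]+c*p[1], p[2]])
E
python3 - <<'E'
from h import *
c=cam('top'); im=cv2.resize(c['img'][:,:,::-1],None,fx=5,fy=5,interpolation=cv2.INTER_CUBIC)
T=model(.644,.089,-18)
P=lambda p:tuple(int(v*5+2) for v in pix(c,T(p)))
q=[(-.11,-.18,.016),(-.11,.18,.016),(.11,.18,.016),(.11,-.18,.016)]
for a,b in zip(q,q[1:]+q[:1]): cv2.line(im,P(a),P(b),(0,0,255),1)
for p in [(-.0916,.1,.227),(-.07,-.03,.11),(-.07,-.07,.04)]: cv2.circle(im,P(p),6,(255,0,255),2)
u,v=P((0,0,0)); cv2.imwrite('pics/ov.png',im[v-290:v+290,u-400:u+400])
find(c,'top',['press','lever_pad','lock_knob','hole_next'])
for p in [(-.0916,.1,.227),(-.07,-.03,.096),(-.07,-.07,.04)]: print(T(p))
E
```

```text
top press 0.88 [6.443e-01 9.310e-02 1.000e-04] [230.2 183.1]
top lever_pad 0.6 [0.5877 0.2131 0.2302] [168.9 184. ]
top lock_knob 0.57 [0.5649 0.0798 0.094 ] [233.9 207.3]
top hole_next 0.95 [0.5543 0.0487 0.0415] [246.7 215.3]
[0.58778492 0.21241161 0.227     ]
[0.56815553 0.08209949 0.096     ]
[0.55579485 0.04405723 0.04      ]
```

View pics/ov.png

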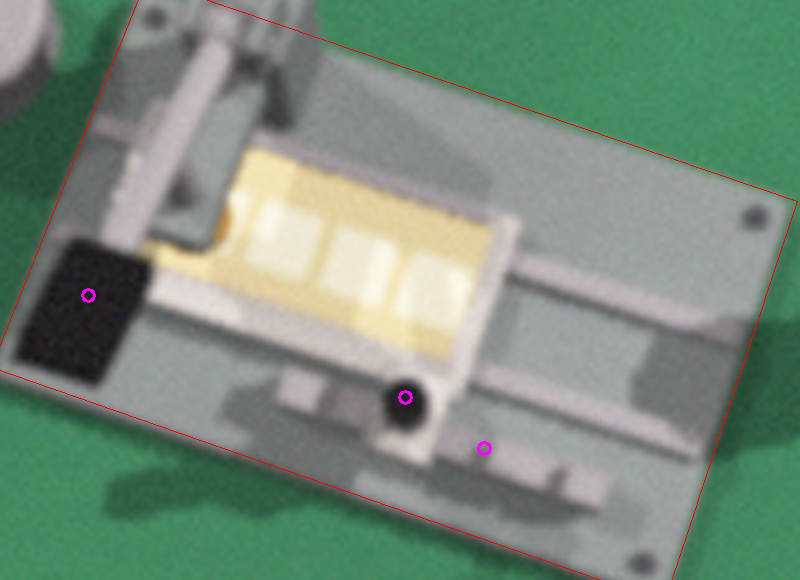

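The overlay fits within a few mm; the pad and knob sit about 3–5 mm further towards -x than the model. Going above the pad now, with the fingers shut.

```bash
python3 -m pendant '[[[0,0,50,0,0],[44,-39,0,2,0],[44,-39,0,2,0],[44,-39,0,2,0],[44,-39,0,0,0],[44,-39,0,0,0],[44,-39,0,0,0],[44,-39,0,0,0]]]'; python3 -m pendant '[[[44,-40,0,0,0],[0,0,0,0,0],[0,0,0,0,0],[0,0,0,0,0]]]'
python3 - <<'E'
from h import *
o=monitor.get_obs();print(o['time_s'],o['eef_pos'],rot(o['eef_rot']).round(3)[:,1],o['wrist_force'])
c=cam('wrist','w1.png'); find(c,'wrist',['lever_pad','lock_knob','hole_next','press'])
E
```

```text
time_s: 2.05
eef_pos: [0.5384, 0.253, 0.2815]
eef_rot: [0.0, 0.152, 0.988, 0.0]
wrist_force: [1.4, 1.0, -0.2]
opening: -0.003
time_s: 2.55
eef_pos: [0.5802, 0.2156, 0.2814]
eef_rot: [-0.0, 0.151, 0.989, 0.0]
wrist_force: [0.3, 0.7, -0.3]
opening: 0.003
2.55 [0.58018753 0.21556232 0.28138119] [0.299 0.954 0.   ] [ 0.30253215  0.68147805 -0.28080796]
wrist lever_pad 0.75 [0.5884 0.2111 0.2269] [251.9 226.8]
wrist lock_knob 0.72 [0.571  0.0778 0.0959] [127.6 197.9]
wrist hole_next 0.73 [0.5686 0.0795 0.0998] [126.9 196.6]
wrist press 0.93 [0.6444 0.0889 0.0055] [180.9 223.3]
```

View pics/w1.png

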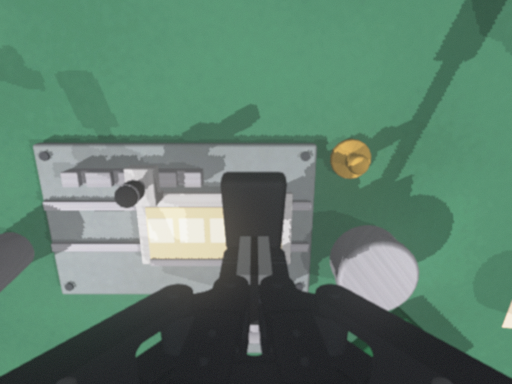

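The fingers are over the pad and square to the press (its yaw is -17.4°). Pressing down.

```bash
python3 -m pendant '[[[0,0,-30,0,0],[0,0,-20,0,0],[0,0,-15,0,0],[0,0,-15,0,0],[0,0,-15,0,0],[0,0,-15,0,0],[0,0,-11,0,0],[0,0,0,0,0]]]'; python3 -m pendant '[[[0,0,-3,0,0],[0,0,0,0,0],[0,0,0,0,0]]]'
```

```text
time_s: 3.8
eef_pos: [0.5804, 0.2151, 0.1599]
eef_rot: [-0.001, 0.152, 0.988, 0.0]
wrist_force: [-5.4, 2.1, 8.8]
opening: 0.001
time_s: 4.18
eef_pos: [0.5805, 0.2151, 0.1579]
eef_rot: [-0.001, 0.152, 0.988, 0.0]
wrist_force: [-6.5, 1.2, 8.1]
opening: 0.001
```

```bash
python3 -m pendant '[[[0,0,-3,0,0],[0,0,0,0,0],[0,0,0,0,0]]]';python3 -m pendant '[[[0,0,-2,0,0],[0,0,0,0,0],[0,0,0,0,0]]]'
```

```text
time_s: 4.55
eef_pos: [0.5808, 0.2151, 0.1566]
eef_rot: [-0.0, 0.152, 0.988, 0.0]
wrist_force: [-9.5, 0.8, 16.9]
opening: 0.001
time_s: 4.92
eef_pos: [0.5808, 0.2151, 0.1563]
eef_rot: [0.0, 0.152, 0.988, 0.0]
wrist_force: [-14.8, -1.2, 27.2]
opening: -0.001
```

The force climbs to 27 N with no further travel, at z 0.156, so the lever is at its stop. I'll release it and move above the knob.

```bash
python3 -m pendant '[[[0,0,15,0,0],[0,0,25,0,0],[0,0,30,0,0],[0,0,40,0,0],[0,0,20,0,0],[-6,-45,0,0,0],[-6,-45,0,0,60],[-2,-44,-20,0,60]]]'; python3 -m pendant '[[[0,0,-20,0,60],[0,0,0,0,60],[0,0,0,0,60]]]'
python3 - <<'E'
from h import *
o=monitor.get_obs();print(o['eef_pos'],o['wrist_force'],o['opening'])
c=cam('wrist','w2.png'); find(c,'wrist',['lock_knob','lever_pad','hole_next'])
for n in ['top','scene']:
    c=cam(n); find(c,n,['lever_pad','lock_knob'])
    if n=='scene': cv2.imwrite('pics/s2.png',cv2.resize(c['img'][130:290,190:360,::-1],None,fx=3,fy=3))
E
python3 -c "
import cv2,numpy as np
a=cv2.imread('pics/w2.png');b=cv2.imread('pics/s2.png');b=cv2.resize(b,(288,271));o=np.zeros((384,800,3),np.uint8);o[:,:512]=a;o[:271,512:]=b;cv2.imwrite('pics/c2.png',o)"
```

```text
time_s: 5.92
eef_pos: [0.5676, 0.0792, 0.2629]
eef_rot: [0.001, 0.152, 0.988, 0.0]
wrist_force: [-0.4, -0.1, -0.3]
opening: 0.422
time_s: 6.3
eef_pos: [0.5673, 0.0808, 0.2425]
eef_rot: [0.0, 0.152, 0.988, 0.0]
wrist_force: [0.5, -1.1, 0.6]
opening: 0.707
[0.5673024  0.08076567 0.24252865] [ 0.48757794 -1.10093556  0.63078401] 0.707410538676773
wrist hole_next 0.93 [0.5565 0.046  0.039 ] [220.7 164.4]
top lever_pad 0.72 [0.5635 0.0816 0.0966] [233.1 207.6]
top lock_knob 0.58 [0.5674 0.0815 0.0955] [233.2 206.1]
scene lever_pad 0.82 [0.5911 0.2149 0.2225] [292.6 144.8]
scene lever_pad 0.52 [0.5677 0.0854 0.0935] [261.1 202.3]
scene lock_knob 0.49 [0.5659 0.0831 0.095 ] [260.1 202.2]
```

View pics/c2.png

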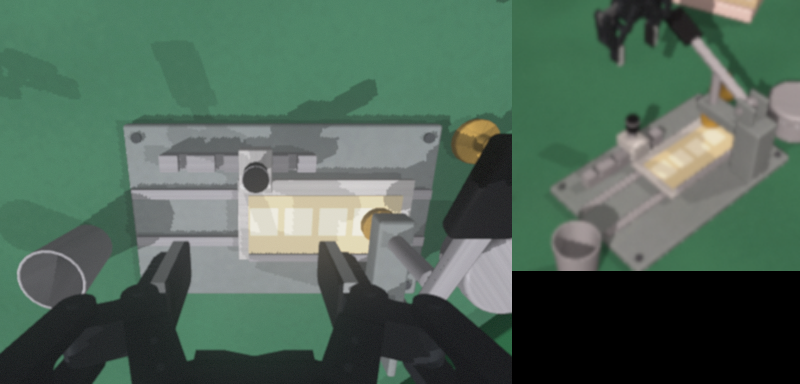

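The lever is back up and the knob lies between the jaws at pixel (255,175). I'll go lower and check the alignment.

```bash
python3 -m pendant '[[[0,0,-50,0,60],[0,0,-50,0,60],[0,0,0,0,60],[0,0,0,0,60]]]'
python3 - <<'E'
from h import *
o=monitor.get_obs();print(o['eef_pos'],o['opening'])
c=cam('wrist'); find(c,'wrist',['lock_knob']);im=c['img'][:,:,::-1].copy()
for z in (.11,.082):
  for d in [(0,0),(.012,0),(-.012,0),(0,.012),(0,-.012)]:
    w=[.567+d[0],.0815+d[1],z]; cv2.circle(im,tuple(int(v) for v in pix(c,w)),2,(0,0,255) if z>.1 else (255,0,255),-1)
g=o['eef_pos'].copy() if hasattr(o['eef_pos'],'copy') else o['eef_pos']
cv2.circle(im,tuple(int(v) for v in pix(c,[g[0],g[1],.11])),4,(0,255,0),1)
cv2.imwrite('pics/w3.png',im)
E
```

```text
time_s: 7.3
eef_pos: [0.5683, 0.0803, 0.1441]
eef_rot: [0.001, 0.152, 0.988, 0.0]
wrist_force: [0.2, 0.0, 0.7]
opening: 0.701
[0.56825169 0.08034372 0.14412597] 0.7013586450316054
wrist lock_knob 0.64 [0.5682 0.0791 0.0979] [252.7 218.8]
```

View pics/w3.png

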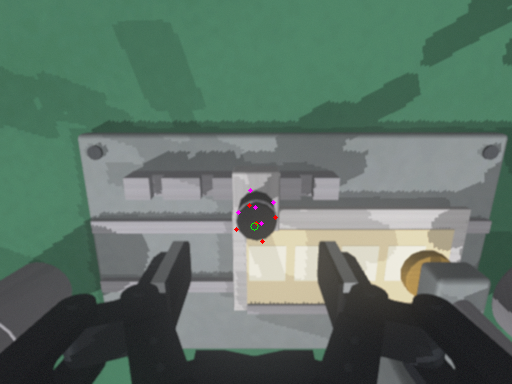

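The knob top is at (257,220) and the TCP projects to (254,227), so I'll shift about (-3,+2) mm. Then descend and close.

```bash
python3 -m pendant '[[[-3,2,-20,0,60],[0,0,-25,0,60],[0,0,-20,0,60],[0,0,0,0,60]]]'; python3 -m pendant '[[[0,0,0,0,40],[0,0,0,0,30],[0,0,0,0,26],[0,0,0,0,22],[0,0,0,0,10],[0,0,0,0,10],[0,0,0,0,10]]]'
python3 - <<'E'
from h import *
c=cam('wrist','w4.png'); find(c,'wrist',['lock_knob']);o=monitor.get_obs();print(o['opening']*85.4,o['torque'])
E
```

```text
time_s: 7.9
eef_pos: [0.5642, 0.0824, 0.0777]
eef_rot: [-0.0, 0.152, 0.988, -0.0]
wrist_force: [0.0, 0.0, 0.7]
opening: 0.704
time_s: 8.78
eef_pos: [0.5648, 0.0825, 0.0783]
eef_rot: [0.001, 0.152, 0.988, 0.0]
wrist_force: [-1.8, 0.7, 5.3]
opening: 0.259
22.319772357189215 [0.11006989 0.19181273 0.01299681]
```

View pics/w4.png

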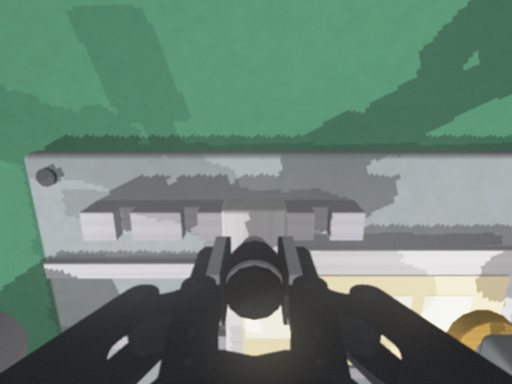

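The knob is gripped at its full width, centred between the pads. Pulling it up.

```bash
python3 -m pendant '[[[0,0,4,0,10],[0,0,4,0,10],[0,0,3,0,10],[0,0,0,0,10],[0,0,0,0,10]]]'
python3 - <<'E'
from h import *
o=monitor.get_obs();print(o['eef_pos'],o['wrist_force'],o['opening'])
c=cam('wrist'); find(c,'wrist',['lock_knob'])
E
```

```text
time_s: 9.5
eef_pos: [0.5644, 0.0821, 0.0881]
eef_rot: [0.0, 0.152, 0.988, -0.0]
wrist_force: [5.2, -1.0, -6.3]
opening: 0.264
[0.56435183 0.08214943 0.08805124] [ 5.15927038 -1.02265697 -6.33574417] 0.2644007404008115
wrist lock_knob 0.98 [0.5713 0.0793 0.1086] [253.6 292.3]
```

The pull of about 6.3 N matches a lift of roughly 9–10 mm. I'll add 1.5 mm of margin and slide along press -y.

```bash
python3 -m pendant '[[[0,0,1.5,0,10],[0,0,0,0,10],[-3,-9.5,0,0,10],[-3,-9.5,0,0,10],[-3,-9.5,0,0,10],[-3,-9.5,0,0,10],[0,0,0,0,10],[0,0,0,0,10]]]'
python3 - <<'E'
from h import *
o=monitor.get_obs();print(o['eef_pos'],o['wrist_force'],o['opening'])
c=cam('top');find(c,'top',['lock_knob','hole_next'])
c=cam('wrist','w5.png'); find(c,'wrist',['lock_knob','hole_next'])
E
```

```text
time_s: 10.6
eef_pos: [0.5522, 0.0436, 0.0895]
eef_rot: [0.0, 0.152, 0.988, -0.0]
wrist_force: [4.8, -1.6, -7.8]
opening: 0.262
[0.55220805 0.0435813  0.08946634] [ 4.80570524 -1.63332731 -7.80709539] 0.26209021552947664
top hole_next 0.77 [0.5537 0.0461 0.0385] [247.7 215.8]
top hole_next 0.15 [0.7739 0.3209 0.0301] [142.9 129.3]
wrist lock_knob 0.87 [0.5581 0.0393 0.1099] [249.5 290.9]
wrist hole_next 0.81 [0.5561 0.0489 0.0379] [264.4 218.3]
```

View pics/w5.png

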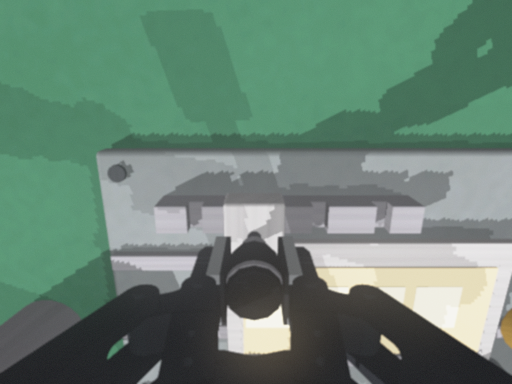

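The carriage has moved about 40.5 mm and the housing covers the next hole. Lowering the pin.

```bash
python3 -m pendant '[[[0,0,-2,0,10],[0,0,-2,0,10],[0,0,-2,0,10],[0,0,0,0,10],[0,0,0,0,10]]]';python3 -m pendant '[[[0,0,-2,0,10],[0,0,-2,0,10],[0,0,0,0,10],[0,0,0,0,10]]]'
```

```text
time_s: 11.52
eef_pos: [0.5525, 0.0444, 0.0836]
eef_rot: [0.0, 0.152, 0.988, 0.0]
wrist_force: [6.5, -2.4, -6.8]
opening: 0.262
time_s: 12.02
eef_pos: [0.5525, 0.0444, 0.0797]
eef_rot: [0.0, 0.152, 0.988, 0.0]
wrist_force: [5.4, 0.1, -5.7]
opening: 0.259
```

Dropping freely: the spring pull is falling and the bar isn't pushing back. Seating it the rest of the way.

```bash
python3 -m pendant '[[[0,0,-2,0,10],[0,0,0,0,10],[0,0,0,0,10]]]';python3 -m pendant '[[[0,0,-1.5,0,10],[0,0,0,0,10],[0,0,0,0,10]]]';python3 -m pendant '[[[0,0,-1.5,0,10],[0,0,0,0,10],[0,0,0,0,10],[0,0,0,0,10]]]'
```

```text
time_s: 12.4
eef_pos: [0.5526, 0.0444, 0.0784]
eef_rot: [0.001, 0.152, 0.988, 0.0]
wrist_force: [3.9, -0.1, 3.3]
opening: 0.26
time_s: 12.78
eef_pos: [0.5528, 0.0445, 0.0783]
eef_rot: [0.001, 0.152, 0.988, 0.0]
wrist_force: [-1.0, 0.4, 13.8]
opening: 0.261
time_s: 13.28
eef_pos: [0.553, 0.0445, 0.0781]
eef_rot: [0.001, 0.152, 0.988, -0.0]
wrist_force: [-6.0, 1.5, 24.4]
opening: 0.261
```

Hard stop at z 0.0783, the same as the original home height, so the pin is in. I'll ease the push and do a final check.

```bash
python3 -m pendant '[[[0,0,2,0,10],[0,0,0,0,10],[0,0,0,0,10],[0,0,0,0,10]]]'
python3 - <<'E'
from h import *
for n in ['scene','top']:
    c=cam(n); find(c,n,['lever_pad','lock_knob','tiffin_mid','tumbler_mid','paperweight_mid'])
    if n=='scene': cv2.imwrite('pics/s6.png',cv2.resize(c['img'][110:310,190:400,::-1],None,fx=2.8,fy=2.8))
E
```

```text
time_s: 13.78
eef_pos: [0.5527, 0.0445, 0.0783]
eef_rot: [0.001, 0.152, 0.988, 0.0]
wrist_force: [0.2, 0.3, 11.1]
opening: 0.265
scene lever_pad 0.66 [0.5879 0.2158 0.2252] [291.8 143.5]
scene lock_knob 0.51 [0.5538 0.0423 0.0953] [248.9 209.3]
scene tiffin_mid 0.88 [0.7689 0.3212 0.0337] [354.9 194.4]
scene tumbler_mid 0.82 [ 0.6173 -0.1608  0.0454] [228.4 281.8]
scene paperweight_mid 0.62 [0.6261 0.3324 0.0221] [314.2 179.2]
top lever_pad 0.83 [0.5868 0.2085 0.2313] [171.1 184.4]
top tiffin_mid 0.62 [0.7763 0.3233 0.0313] [141.9 128.2]
top tiffin_mid 0.3 [0.6327 0.3329 0.0239] [134.9 183.2]
top tumbler_mid 0.69 [ 0.6133 -0.1611  0.0387] [330.4 194.2]
top paperweight_mid 0.74 [0.6274 0.3328 0.0246] [134.7 185.1]
top paperweight_mid 0.32 [ 0.6131 -0.1598  0.0394] [330.  194.2]
```

View pics/s6.png

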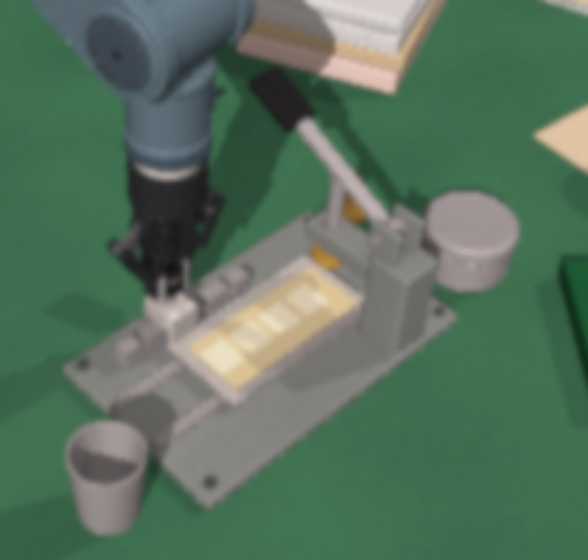

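The picture shows the lever raised, the gripper on the knob at the next hole, and the tin, tumbler and paperweight where they stood. Handing in.

```bash
python3 -c "
from bench import order;print(order.hand_in())"
```

```text
the job is handed in; nothing more can be done
None
```

I embossed the first box, moved the carriage one hole along, and handed the job in at about 14 s with the knob still gripped. No verdict came back.

- **Lever:** pressed down until the force reached 27 N with no further travel, at 156 mm against the 157 mm stop. It came back up, and the last views put the pad 225–231 mm high against 227 mm at rest.
- **Carriage:** it moved about 40 mm, measured by the arm's travel. The scene camera puts the knob at (0.554, 0.042), within about 3 mm of where I expected hole_next from the fitted press position.
- **Pin:** it came to a hard stop at the same tool height as when it was home in the first hole (78.3 mm). The force climbed to 24 N there, and I eased it to about 11 N of downward push before handing in.
- **Bystanders:** the lunch tin, tumbler and paperweight show no shift beyond the few-mm detection noise.

**Failed or misleading checks:** the top camera could not find the knob under the gripper at the end. Several network reports were wrong labels, such as knob for pad and press for tin; I ignored them after comparing with the pictures. I did not tug the carriage sideways to test the lock.

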